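# Index the board turntable and hold the meter probe on the marked contact

### The arm

A 7-joint arm with a two-finger parallel gripper is mounted at the origin on a cart in front of the work surface, level with it; the furniture and walls round the work are solid. World frame = base frame: x ahead of the robot, y to its left, z up, the work surface at z = 0. Lengths are in m, angles in rad, forces in N, time in s.
With the tool pointing down it reaches from about 0.425 to 0.925 m from the base axis. Payload 6.8 kg.
Tool frame: the origin (TCP) lies midway between the tips of the shut fingers; the grasp point (between the pads) lies bot.grip_point_offset behind it (bot.grip_point_offset is the distance from the TCP to the grasp point, in m); z points along the fingers, y is the line along which they close (so a half turn about z gives the same grasp; the last joint's range is limited). The gripper opens to 85 mm and grips with 20 to 120 N. Pads are 22 mm wide; open, the fingers measure 114 mm over their backs; the gripper's body (76 mm by 85 mm) begins 54 mm behind the grasp point. The pads swing forward as they close: fully open they stand 13 mm farther back than shut.
Start: joints at [-1.32, 0.477, 0.022, 1.555, -0.011, 1.109, -0.083], TCP at [0.237, 0.632, 0.231] pointing down, gripper open.
Joint ranges: [-2.96, 2.96], [-0.34, 2.1], [-1.41, 1.46], [0.24, 2.44], [-1.37, 4.51], [0.17, 1.92], [-2.96, 2.96]. Speed limits (rad/s): [2.39, 2.39, 3.14, 3.14, 3.14, 3.14, 3.14].

### API

Orientations are given as a unit quaternion [w, x, y, z].
In Python, from station import get_obs, cams, job, bot gives the robot as it stands.
- The arm moves only by the tool arm_command, never from a script. Its argument "rows" is a list that holds one entry, the list of rows, each a list of 5 numbers: the finger opening in mm, from 0 to 85.4, then the shift along the world's x, y, z in units of 60 mm (1.0 is 60 mm), then the turn about the world's z in units of 0.08 rad (1.0 is 0.08 rad). In form: [[[grip, x, y, z, turn], ...]]. A call has exactly 10 rows; each row shifts and turns the commanded pose from where the row before left it; what a row does not reach is not made up. A row lasts 1/8 s, in which the tool goes at most 62.5 mm and 10.7 degrees, less where a joint would pass 70% of its speed; a pose out of reach is approached as far as the arm can. A call with a number of a shift or a turn outside -1 to 1 is refused whole. A call with a gripper value outside its range is refused whole. The fingers move at their own pace and stop on an object; "newtons" is the grip in N (left out, the last holds). Time passes only in rows, so rows that do not move let the fingers close, or fill a call up. It gives the time, the measured TCP pose, the force, the opening and the grip force at its end, in the units of the state.
- get_obs(): the state, without advancing time (a new reading comes with each control period).
- cams.read_camera(name): name is "side" or "top"; returns the picture (420x560x3 uint8, red, green, blue); there is no depth.
- cams.camera_params(name): a dict with "K" (3x3 intrinsics, pixels), "extrinsics" (4x4, takes a point from camera to world coordinates). Camera axes: x right, y down, z forward; pixel columns grow to the right and rows downward; lengths in m; the calibration is good to about 2 mm. A picture is of the moment at which its call begins. camera_params takes no time and is no camera call.
- job.hand_in(): hands the job in; it is judged then, once.
The state is a dict: "t": time; "q": joint angles; "joint_vel": joint speeds; "joint_torque": joint torques, N m; "eef_pos": TCP position; "tool_rot": TCP orientation; "contact_force": force on the tool from outside, world axes, zero at the start; "torque": the same for the moment, N m; "gripper_width": opening from 0.0 (shut) to 1.0 (fully open); "grasp_force": force on a finger pad.
Only numpy, scipy, OpenCV 4.12 (cv2) and the standard library are available. Lean on these libraries where they do the work, as an engineer would, in place of code of your own. Each camera call takes 0.05 s, during which the arm holds its last target. There are 200 camera calls.

### The job

By its black knob, turn the turntable with the circuit board a quarter turn anticlockwise (seen from above), until it rests in the detent where the knob stands at the green mark, and let go of the knob. Then take the red test probe out of the stand and hold it upright, tip down, on the brass spring contact in the red ring, pressing the contact gently to about half of its 8 mm travel. Finish while still holding the probe there, and leave the other things where they are.

Things in the scene. Friction and masses are not known exactly. Their poses are not given: they have to be found in the camera images.
- turntable (a joint): Angle of the turntable, rad, growing anticlockwise seen from above: 0 = loading detent, where it starts (knob at the white mark on the foot), 1.571 = test detent (knob at the green mark); it ends against a stop in each. An over-centre spring pulls it to the nearer detent (0.14 N m there, about 2 N at the knob, nil half way), so past half way it snaps on to the test detent by itself.
- turntable_hinge (a point): Centre of the disc's upper face, on the vertical axis, 30 mm above the bench. Pale brushed-metal disc 190 mm across on a round grey foot 224 mm across. It carries a circuit board (up to 48 mm above the bench) on one side, on the other a black test strip (24 x 94 mm, top 44 mm above the bench) with three round brass contacts, then the knob.
- knob (a point): Centre of the knob's upper end, 80 mm above the bench. The knob is an upright black round post of 16 mm diameter and 50 mm height, 75 mm from the disc's axis; it turns with the disc, not about itself. Fingertips 57 mm or more above the bench pass over everything else on the turntable.
- contact_top (a point): Centre of the upper face of the marked spring contact: brass plunger of 15 mm diameter in a red ring of 21 mm (the other two, 28 mm apart, are rigid, in white rings). 54 mm above the bench when free. On the disc it lies 30 mm from the axis towards the knob and 28 mm to the right (seen from above, looking from axis to knob).
- contact (a joint): How far the spring contact is pressed down, m: 0 free, 0.008 bottomed. It goes down under 0.45 N at first and 0.45 N more per mm (about 2.3 N half way, 4 N at the bottom); on its stop it is rigid.
- stand: Grey two-plate probe stand, 56 x 128 mm, 54 mm high, fixed to the bench; origin at the centre of its underside, y along its length. Two holes of 20 mm in the upper plate, 40 mm either side of the centre along y; one holds the red probe, the other the black one, tip down, in either order. The tips stand on a floor 4 mm above the bench.
- probe_red: Red test probe, 119 mm long, about 20 g. Its x axis runs along it from tail to tip, so in the stand x points down; the origin lies at mid length, 8.5 mm off the axis line of the probe. Its thickest point is a 17 mm collar 47 mm from the tip; from there it tapers to 10 mm at the tail. In the stand it may lean by up to 4 degrees; pull it up 60 mm to be clear of the stand.
- probe_tip (a point): End of the red probe's metal tip (2 mm thick, 16 mm long), on its axis.
- probe_grip (a point): Place to grip the red probe: on its axis, 84.5 mm from the tip and 34.5 mm from the tail, where it is round and 13 mm thick. In the stand it is about 88 mm above the bench.
- probe_black: Black test probe, of the same shape, in the other hole of the stand: leave it there.
- heat_sink: Bystander: black finned heat sink 45 x 45 x 22 mm, origin at the centre of its underside.
- tape_roll: Bystander: orange roll of tape, 59 mm across, 19 mm high, origin at the centre of its underside.
- driver_yellow: Bystander: yellow screwdriver lying on the bench, 121 x 16 x 16 mm, origin at mid length on its underside.

How it is judged:
By the outcome, as a careful person would: the job done as asked, in the order asked, and still so for the second after the job is handed in, while the arm keeps its last pose, push and grip.
It also fails if it takes over 54 s, if anything falls off the work surface, if the arm or the gripper's body presses on something with over 40 N, if the wrist force passes 120 N, or if a joint passes its speed limit or range.

## Working session

There is one attempt and no reset: what is moved stays moved. The work goes in short steps, Python scripts to look and compute and a tool call to move; the robot and the scene stay as the last step left them, time stands still between calls to the robot, and variables do not carry over. Pictures are saved under pics/ and viewed, at most 10 in all, crops included, and the job is handed in when it is done.

Besides the shell and the picture viewer there is one more tool, called after "Request:" by a JSON object that holds its "name" and its "arguments". arm_command: Moves the arm, as the interface text tells. Its arguments: {"type":"object","properties":{"rows":{"type":"array"},"newtons":{"type":"number"}},"required":["rows"]}

```bash
mkdir -p pics; python3 - <<'E'
from station import get_obs,cams,bot
import cv2,numpy as np
print(get_obs()); print(bot.grip_point_offset)
for n in("top","side"):
    cv2.imwrite(f"pics/{n}0.png",cv2.resize(cams.read_camera(n)[:,:,::-1],(800,600),interpolation=cv2.INTER_CUBIC))
    p=cams.camera_params(n);print(p)
E
```

```text
{'t': 0.0, 'q': array([-1.32009969,  0.47780988,  0.02235257,  1.55645735, -0.01150761,
        1.1092786 , -0.08312585]), 'joint_vel': array([ 0.00173635, -0.00037495, -0.00097844, -0.00109214, -0.00047253,
        0.00010949, -0.000432  ]), 'joint_torque': array([ 9.42378574e-04, -5.96465421e+01,  1.60819486e+00, -2.81194317e+01,
        1.23890772e-02,  9.55091586e-03,  6.16283003e-06]), 'eef_pos': array([0.236837  , 0.63145687, 0.23031691]), 'tool_rot': array([-9.58779015e-05,  1.78446909e-01,  9.83949119e-01, -9.07369619e-04]), 'contact_force': array([-0.40179874,  0.09568276,  0.21070847]), 'torque': array([-0.03032709,  0.02131511,  0.02516209]), 'grasp_force': 0.0, 'gripper_width': 0.9987122494493038}
0.0187
{'K': array([[473.98354084,   0.        , 279.36864144],
       [  0.        , 473.98354084, 207.27937964],
       [  0.        ,   0.        ,   1.        ]]), 'extrinsics': array([[ 0.01032867, -0.99846443,  0.05442514,  0.38055403],
       [-0.99993885, -0.01052835, -0.00338345, -0.01551175],
       [ 0.00395126, -0.05438686, -0.99851212,  1.27668737],
       [ 0.        ,  0.        ,  0.        ,  1.        ]])}
{'K': array([[435.24513765,   0.        , 285.6279344 ],
       [  0.        , 435.24513765, 207.94780398],
       [  0.        ,   0.        ,   1.        ]]), 'extrinsics': array([[ 0.8385479 , -0.22609869,  0.4956983 , -0.19246159],
       [-0.54474162, -0.36412517,  0.75542665, -0.98782095],
       [ 0.00969525, -0.90348893, -0.42850177,  0.65830948],
       [ 0.        ,  0.        ,  0.        ,  1.        ]])}
```

View pics/top0.png

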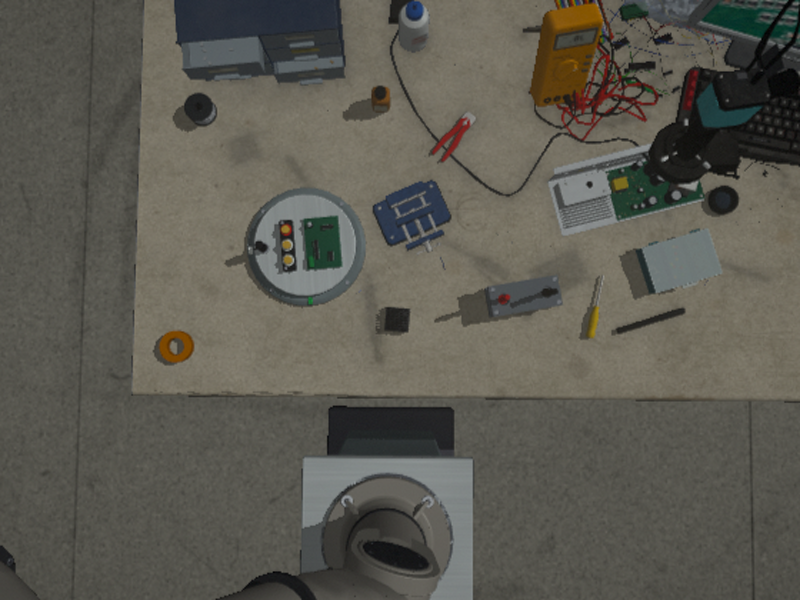

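View pics/side0.png

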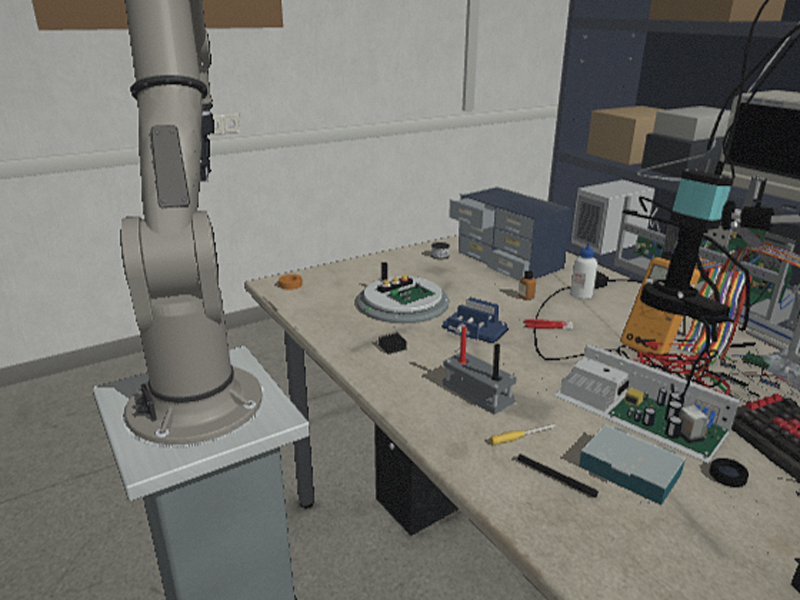

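The top view shows the turntable around (306,245), with the knob on the left at (260,246) and the green mark at (310,300). The red probe is in the stand's left hole at about (504,298). I'll enlarge crops of both next.

```bash
python3 - <<'E'
import cv2,numpy as np
from station import cams
t=cams.read_camera("top")[:,:,::-1];s=cams.read_camera("side")[:,:,::-1]
f=lambda a,x,y,w,h,k:cv2.resize(a[y:y+h,x:x+w],None,fx=k,fy=k,interpolation=cv2.INTER_CUBIC)
a=f(t,160,120,100,100,4); b=f(t,330,180,70,50,5.714);b=cv2.resize(b,(400,286))
c=f(s,240,170,80,60,5);d=f(s,300,220,80,75,5);
cv2.imwrite("pics/c1.png",np.hstack([a,cv2.copyMakeBorder(b,0,114,0,0,0)]))
cv2.imwrite("pics/c2.png",np.hstack([cv2.copyMakeBorder(c,0,75,0,0,0),d]))
E
```

```text
(no output)
```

View pics/c1.png

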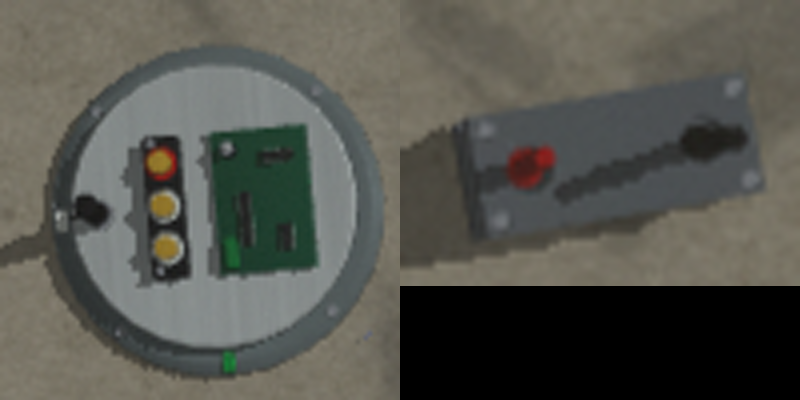

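View pics/c2.png

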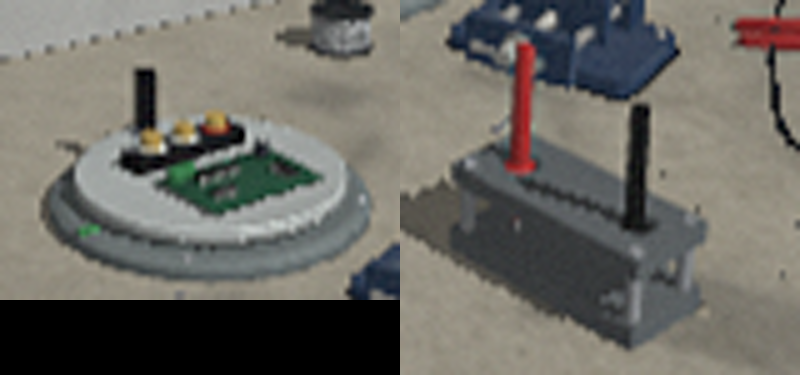

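The c1 crop shows the disc centre at (215,207), the knob top at (86,207), the red contact at (160,162), the green mark at (229,362) and the probe tail at (545,158). The c2 crop shows the knob top at (145,70), the red contact at (216,120) and the probe tail at (525,44).

```bash
cat > h.py <<'E'
import numpy as np
from station import cams,get_obs
def ray(n,u,v):
    p=cams.camera_params(n);T=p["extrinsics"];d=T[:3,:3]@np.linalg.solve(p["K"],[u,v,1]);return T[:3,3],d/np.linalg.norm(d)
def atz(n,u,v,z):
    o,d=ray(n,u,v);return (o+d*(z-o[2])/d[2]).round(4)
def proj(n,P):
    p=cams.camera_params(n);c=np.linalg.inv(p["extrinsics"])@np.r_[P,1];q=p["K"]@c[:3];return (q[:2]/q[2]).round(1)
def tri(a,b):
    R=[ray("top",*a),ray("side",*b)];A=sum(np.eye(3)-np.outer(d,d) for o,d in R)
    return np.linalg.solve(A,sum((np.eye(3)-np.outer(d,d))@o for o,d in R)).round(4)
E
python3 - <<'E'
from h import *
T=lambda x,y:(160+x/4-.4,120+y/4-.4)
T2=lambda x,y:(330+(x-400)/5.714-.4,180+y/5.714-.4)
print("disc",atz("top",*T(215,207),.03))
print("knob",atz("top",*T(86,207),.08),atz("side",268.6,184,.08),tri(T(86,207),(268.6,184)))
print("green",atz("top",*T(229,362),.02), "white",atz("top",*T(62,220),.02))
print("contact",atz("top",*T(160,162),.054),atz("side",282.8,193.8,.054))
for c in[(160,162),(164,205),(167,249)]:print(atz("top",*T(*c),.05))
print("tail",atz("top",*T2(545,158),.122),atz("side",324.6,228.6,.122))
print("collar",atz("top",*T2(528,168),.054),atz("side",323.6,253.4,.054))
print("stand corners",[atz("top",*T2(*c),.054) for c in[(466,120),(743,72),(765,186),(484,238)]])
E
```

```text
disc [0.5418 0.1558 0.03  ]
knob [0.5344 0.2307 0.08  ] [0.5325 0.2274 0.08  ] [0.5347 0.231  0.0783]
green [0.4398 0.146  0.02  ] white [0.5333 0.2588 0.02  ]
contact [0.5677 0.1887 0.054 ] [0.5608 0.179  0.054 ]
[0.5683 0.1893 0.05  ]
[0.5401 0.1862 0.05  ]
[0.5114 0.1837 0.05  ]
tail [ 0.4455 -0.204   0.122 ] [ 0.4459 -0.202   0.122 ]
collar [ 0.4447 -0.2074  0.054 ] [ 0.4387 -0.2123  0.054 ]
stand corners [array([ 0.4662, -0.1793,  0.054 ]), array([ 0.4893, -0.3048,  0.054 ]), array([ 0.4377, -0.3147,  0.054 ]), array([ 0.4129, -0.1876,  0.054 ])]
```

Request:
{"name": "arm_command", "arguments": {"rows": [[[50,0.55,-0.74,0,-1],[50,0.55,-0.74,0,-1],[50,0.55,-0.74,0,-1],[50,0.55,-0.74,0,-1],[50,0.55,-0.74,0,-1],[50,0.55,-0.74,-0.3,-1],[50,0.55,-0.74,-0.3,-1],[50,0.55,-0.74,-0.4,-1],[50,0.55,-0.74,-0.4,-1],[50,0,0,0,-1]]], "newtons": 25}}

```text
t: 1.45
eef_pos: [0.5357, 0.226, 0.1455]
tool_rot: [0.001, 0.552, 0.834, -0.002]
contact_force: [-0.5, -0.1, -0.2]
gripper_width: 0.583
grasp_force: 0.0
```

Request:
{"name": "arm_command", "arguments": {"rows": [[[50,-0.02,0.06,-0.1,-1],[50,0,0,-0.1,-1],[50,0,0,-0.3,-1],[50,0,0,-0.3,-0.8],[50,0,0,-0.3,0],[50,0,0,-0.3,0],[50,0,0,-0.02,0],[14,0,0,0,0],[14,0,0,0,0],[14,0,0,0,0]]]}}

```text
t: 2.7
eef_pos: [0.534, 0.2364, 0.063]
tool_rot: [0.001, 0.668, 0.744, 0.001]
contact_force: [3.0, -0.3, 0.5]
gripper_width: 0.173
grasp_force: 24.5
```

Request:
{"name": "arm_command", "arguments": {"rows": [[[14,-0.105,-0.013,0,0.98],[14,-0.103,-0.022,0,0.98],[14,-0.101,-0.03,0,0.98],[14,-0.099,-0.037,0,0.98],[14,-0.096,-0.045,0,0.98],[14,-0.092,-0.052,0,0.98],[14,-0.087,-0.059,0,0.98],[14,-0.082,-0.066,0,0.98],[14,-0.077,-0.072,0,0.98],[14,-0.071,-0.078,0,0.98]]]}}

```text
t: 3.95
eef_pos: [0.4809, 0.2062, 0.063]
tool_rot: [0.002, 0.332, 0.943, 0.001]
contact_force: [8.6, -4.1, -3.5]
gripper_width: 0.172
grasp_force: 24.4
```

Request:
{"name": "arm_command", "arguments": {"rows": [[[14,-0.065,-0.084,0,0.98],[14,-0.058,-0.088,0,0.98],[14,-0.051,-0.093,0,0.98],[14,-0.043,-0.096,0,0.98],[14,-0.036,-0.099,0,0.98],[14,-0.028,-0.102,0,0.98],[14,-0.02,-0.104,0,0.98],[14,-0.012,-0.105,0,0.98],[14,-0.003,-0.105,0,0.98],[14,0.005,-0.105,0,0.98]]]}}

```text
t: 5.2
eef_pos: [0.4648, 0.1494, 0.0631]
tool_rot: [0.005, -0.053, 0.999, 0.002]
contact_force: [11.6, 15.6, -19.0]
gripper_width: 0.171
grasp_force: 24.6
```

Request:
{"name": "arm_command", "arguments": {"rows": [[[50,0,0,0,0],[50,0,0,0,0],[50,0,0,0,0],[50,0,0,0.3,0],[50,0,0,0.7,0],[50,0,0,0.8,0],[50,0,0,0.1,0],[50,-0.05,-0.8,0,0],[50,-0.05,-0.8,0,0],[50,-0.05,-0.8,0,0]]]}}

```text
t: 6.45
eef_pos: [0.4494, 0.0034, 0.1754]
tool_rot: [-0.001, -0.053, 0.999, -0.0]
contact_force: [1.2, 0.4, -0.9]
gripper_width: 0.584
grasp_force: 0.0
```

```bash
python3 - <<'E'
import cv2,numpy as np
from station import cams
from h import *
t=cams.read_camera("top")[:,:,::-1];s=cams.read_camera("side")[:,:,::-1]
f=lambda a,x,y,w,h,k:cv2.resize(a[y:y+h,x:x+w],None,fx=k,fy=k,interpolation=cv2.INTER_CUBIC)
cv2.imwrite("pics/d1.png",np.hstack([f(t,160,120,100,100,4),f(s,230,170,100,100,4)]))
o=get_obs();print(o["eef_pos"],o["tool_rot"],o["contact_force"],o["gripper_width"])
for P in[(.466,.149,.08),(.5085,.181,.054)]:print(4*(proj("top",P)-[159.6,119.6]),4*(proj("side",P)-[229.6,169.6]))
E
```

```text
[ 0.44869988 -0.00053029  0.17516609] [-0.00130735 -0.04873943  0.99881012 -0.00104633] [-0.44879005 -0.07824304  0.27845277] 0.5869514343256569
[212.8 316. ] [135.6 104.4]
[170.  252.8] [160.  108.8]
```

View pics/d1.png

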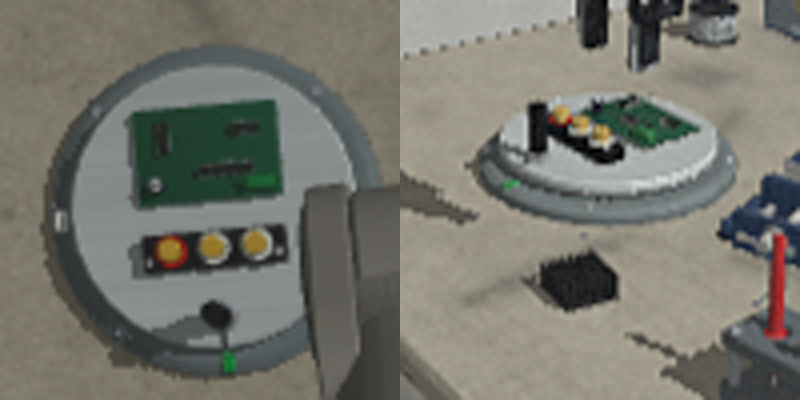

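The table is in the test detent: the knob at (215,316) stands at the green mark, and the contact is where I predicted it. Next is the probe.

Request:
{"name": "arm_command", "arguments": {"rows": [[[50,-0.06,-0.6,0,0],[50,0,-0.8,0,0],[50,0,-0.8,0,0],[50,0,-0.8,0,0],[50,0,-0.4,0,0],[50,0,0,0,0],[50,0,0,0,0],[50,0,0,0,0],[50,0,0,0,0],[50,0,0,0,0]]]}}

```text
t: 7.8
eef_pos: [0.4469, -0.1988, 0.1762]
tool_rot: [0.0, -0.053, 0.999, 0.0]
contact_force: [0.3, 0.3, 0.3]
gripper_width: 0.587
grasp_force: 0.0
```

```bash
python3 - <<'E'
import cv2,numpy as np
from station import cams
from h import *
t=cams.read_camera("top")[:,:,::-1];s=cams.read_camera("side")[:,:,::-1]
f=lambda a,x,y,w,h,k:cv2.resize(a[y:y+h,x:x+w],None,fx=k,fy=k,interpolation=cv2.INTER_CUBIC)
cv2.imwrite("pics/e1.png",np.hstack([f(t,320,160,80,80,5),f(s,280,190,100,100,4)]))
o=get_obs();print(o["eef_pos"],o["tool_rot"],o["contact_force"])
for P in[(.445,-.2055,.123),(.445,-.2055,.088),(.445,-.2055,.054)]:print(5*(proj("top",P)-[319.6,159.6]),4*(proj("side",P)-[279.6,189.6]))
E
```

```text
[ 0.4468263  -0.19907584  0.17614289] [ 1.81953191e-05 -5.27314405e-02  9.98608730e-01  1.24900668e-05] [0.02069712 0.15897408 0.3106896 ]
[180.5 239. ] [182.4 157.2]
[169. 243.] [179.6 204. ]
[158.5 246.5] [177.2 248. ]
```

View pics/e1.png

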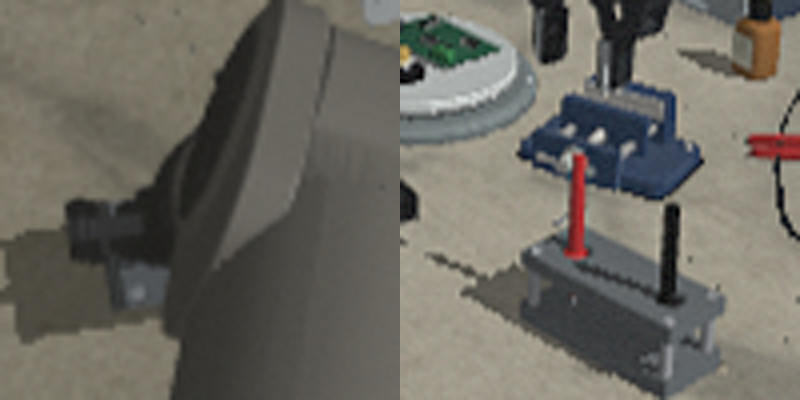

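The probe in the side view runs from its tail at (579,154) to the hole at (577,253). That agrees with my estimate: it leans slightly towards +y, which is along the closing line.

Request:
{"name": "arm_command", "arguments": {"rows": [[[50,-0.03,-0.09,-0.1,0],[50,0,0,-0.35,0],[50,0,0,-0.4,0],[50,0,0,-0.4,0],[50,0,0,-0.4,0],[50,0,0,-0.14,0],[50,0,0,0,0],[8,0,0,0,0],[8,0,0,0,0],[8,0,0,0,0]]], "newtons": 25}}

```text
t: 9.15
eef_pos: [0.4455, -0.2048, 0.0694]
tool_rot: [0.001, -0.053, 0.999, -0.0]
contact_force: [0.5, 0.7, 1.5]
gripper_width: 0.154
grasp_force: 24.4
```

Request:
{"name": "arm_command", "arguments": {"rows": [[[8,0,0,0.1,0],[8,0,0,0.3,0],[8,0,0,0.4,0],[8,0,0,0.4,0],[8,0,0,0.4,0],[8,0,0,0.1,0],[8,0.1,0.3,0,0],[8,0.15,0.7,0,0],[8,0.15,0.7,0,0],[8,0.15,0.7,0,0]]]}}

```text
t: 10.4
eef_pos: [0.4776, -0.0594, 0.1701]
tool_rot: [-0.001, -0.052, 0.999, 0.0]
contact_force: [0.2, -0.2, 0.4]
gripper_width: 0.155
grasp_force: 24.3
```

Request:
{"name": "arm_command", "arguments": {"rows": [[[8,0.15,0.8,0,0],[8,0.15,0.8,0,0],[8,0.1,0.8,0,0],[8,0.1,0.8,0,0],[8,0,0.5,0,0],[8,0,0.33,0,0],[8,0,0,0,0],[8,0,0,0,0],[8,0,0,0,0],[8,0,0,0,0]]]}}

```text
t: 11.65
eef_pos: [0.5081, 0.1801, 0.1708]
tool_rot: [0.0, -0.052, 0.999, -0.0]
contact_force: [-0.7, -0.5, -0.3]
gripper_width: 0.153
grasp_force: 24.3
```

```bash
python3 - <<'E'
import cv2,numpy as np
from station import cams
from h import *
t=cams.read_camera("top")[:,:,::-1];s=cams.read_camera("side")[:,:,::-1]
f=lambda a,x,y,w,h,k:cv2.resize(a[y:y+h,x:x+w],None,fx=k,fy=k,interpolation=cv2.INTER_CUBIC)
cv2.imwrite("pics/f1.png",np.hstack([f(t,160,120,80,100,5),f(s,240,130,80,100,5)]))
o=get_obs();p=o["eef_pos"];print(p,o["tool_rot"],o["contact_force"],o["torque"],o["gripper_width"])
for h in(-.0658,.018,.03):
  P=p+[0,0,h];print(5*(proj("top",P)-[159.6,119.6]),5*(proj("side",P)-[239.6,129.6]))
E
```

```text
[0.50808363 0.18055488 0.17077781] [ 2.96899508e-05 -5.20929099e-02  9.98642242e-01 -2.57882913e-05] [ 0.14227644 -0.18263587  0.17562847] [-0.0509823   0.00556227 -0.02824051] 0.15397877695714376
[197. 306.] [149.5 267.5]
[167. 286.] [148.5 149. ]
[162.5 283. ] [148.5 131.5]
```

View pics/f1.png

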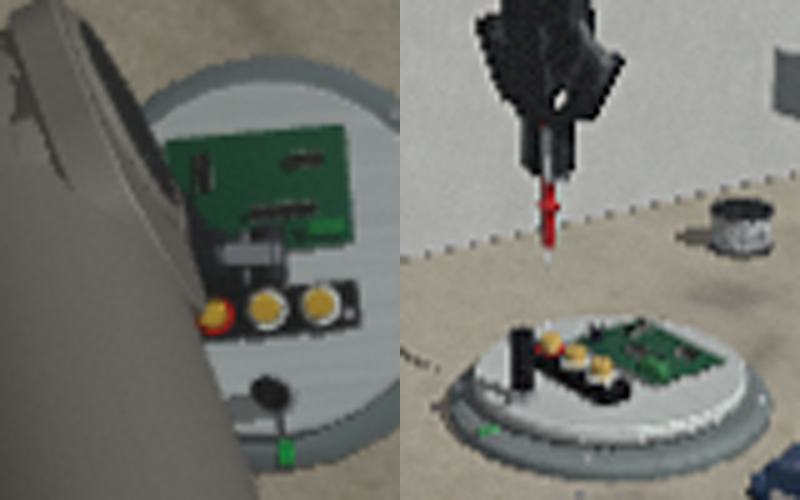

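In the side view the probe is upright with its tip at (548,265), above the red contact at (551,340). The contact in the top view is at (213,314), which fits my estimate to about 1 mm. I'll lower to just above it.

Request:
{"name": "arm_command", "arguments": {"rows": [[[8,0.02,0.01,-0.1,0],[8,0,0,-0.2,0],[8,0,0,-0.2,0],[8,0,0,-0.2,0],[8,0,0,-0.1,0],[8,0,0,0,0],[8,0,0,0,0],[8,0,0,0,0],[8,0,0,0,0],[8,0,0,0,0]]]}}

```text
t: 13.0
eef_pos: [0.5092, 0.1818, 0.1229]
tool_rot: [0.0, -0.053, 0.999, 0.0]
contact_force: [0.0, -0.5, 0.4]
gripper_width: 0.15
grasp_force: 24.3
```

Request:
{"name": "arm_command", "arguments": {"rows": [[[8,0,0,-0.03,0],[8,0,0,-0.03,0],[8,0,0,-0.03,0],[8,0,0,0,0],[8,0,0,0,0],[8,0,0,0,0],[8,0,0,0,0],[8,0,0,0,0],[8,0,0,0,0],[8,0,0,0,0]]]}}

```text
t: 14.25
eef_pos: [0.5092, 0.1817, 0.1173]
tool_rot: [0.0, -0.053, 0.999, 0.0]
contact_force: [0.5, 0.4, 1.9]
gripper_width: 0.156
grasp_force: 24.4
```

```bash
python3 - <<'E'
import cv2,numpy as np
from station import cams
from h import *
F=[]
for i in range(10):
    s=cams.read_camera("side")[:,:,::-1];o=get_obs();F.append(o["contact_force"])
t=cams.read_camera("top")[:,:,::-1]
f=lambda a,x,y,w,h,k:cv2.resize(a[y:y+h,x:x+w],None,fx=k,fy=k,interpolation=cv2.INTER_CUBIC)
cv2.imwrite("pics/g1.png",np.hstack([f(t,180,150,50,50,8),f(s,245,165,50,50,8)]))
print(o["t"],o["eef_pos"],np.mean(F,0),np.std(F,0),o["torque"])
E
```

```text
14.75 [0.50916892 0.18169848 0.11730282] [-0.0981695   0.16408539  1.1603286 ] [0.61015463 0.39970193 0.37306619] [ 0.05380686 -0.05271253 -0.01576726]
```

View pics/g1.png

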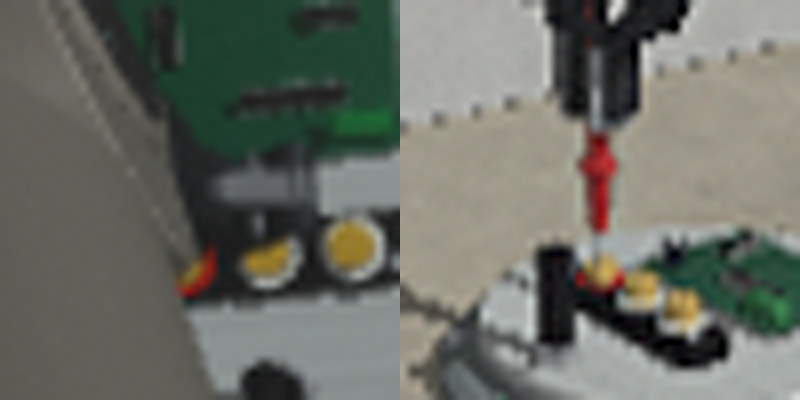

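The tip sits on the brass contact and the force is about 1.2 N, so it is pressed roughly 1.6–2 mm. I'll go down about 2.2 mm more.

Request:
{"name": "arm_command", "arguments": {"rows": [[[8,0,0,-0.018,0],[8,0,0,-0.018,0],[8,0,0,0,0],[8,0,0,0,0],[8,0,0,0,0],[8,0,0,0,0],[8,0,0,0,0],[8,0,0,0,0],[8,0,0,0,0],[8,0,0,0,0]]]}}

```text
t: 16.05
eef_pos: [0.5092, 0.1817, 0.1152]
tool_rot: [0.0, -0.053, 0.999, 0.0]
contact_force: [-0.2, 0.4, 1.8]
gripper_width: 0.154
grasp_force: 24.5
```

```bash
python3 - <<'E'
import cv2,numpy as np
from station import cams
from h import *
F=[]
for i in range(25):
    s=cams.read_camera("side")[:,:,::-1];o=get_obs();F.append(o["contact_force"])
cv2.imwrite("pics/h1.png",cv2.resize(s[150:230,230:330],None,fx=7,fy=7,interpolation=cv2.INTER_CUBIC))
print(o["t"],o["eef_pos"],np.mean(F,0),np.std(F,0),o["gripper_width"])
E
```

```text
17.3 [0.50916431 0.18172289 0.11514181] [0.07897258 0.01361856 1.96129316] [0.50923856 0.37501428 0.52429683] 0.15514951666733448
```

View pics/h1.png

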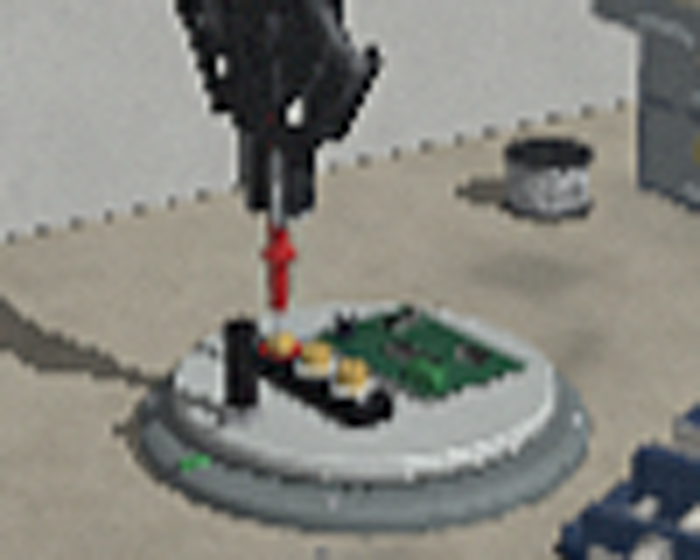

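The probe stands upright on the red-ringed contact with its tip near (282,338). Force (2.0 N) and height (tip at about 50 mm) both put the contact about half way down.

```bash
python3 -c "
from station import job
print(job.hand_in())"
```

```text
the job is handed in; nothing more can be done
None
```

The job is handed in at about 17 s: the turntable rests in the test detent with the knob let go, and the red probe is held upright on the red-ringed contact, pressed about 3.4–4.2 mm by force and height; no verdict was returned.

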